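# Open the lathe gearbox for inspection

### The arm

A 6-joint arm with a two-finger parallel gripper is mounted at the origin on the work surface. World frame = base frame: x ahead of the robot, y to its left, z up, the work surface at z = 0. Lengths are in m, angles in rad, forces in N, time in s.
With the tool pointing down it reaches from about 0.375 to 0.975 m from the base axis. Payload 3.8 kg.
Tool frame: the origin (TCP) lies midway between the tips of the shut fingers; the grasp point (between the pads) lies 19 mm behind it; z points along the fingers, y is the line along which they close (so a half turn about z gives the same grasp; the last joint's range is limited). The gripper opens to 88 mm and grips with 3 to 60 N. Pads are 18 mm wide; open, the fingers measure 123 mm over their backs; the gripper's body (75 mm by 187 mm) begins 45 mm behind the grasp point.
Start: joints at [1.205, 0.264, 1.604, -0, 1.274, -0.037], TCP at [0.218, 0.639, 0.239] pointing down, gripper open.
Joint ranges: [-2.63, 2.63], [-0.94, 2.18], [0.31, 2.57], [-1.31, 4.45], [0, 2.66], [-2.55, 2.55]. Speed limits (rad/s): [2.57, 2.57, 3.14, 3.14, 3.14, 3.14].

### API

Orientations are given as [roll, pitch, yaw] about the fixed x, y, z axes, in that order (R = Rz(yaw) Ry(pitch) Rx(roll)).
In Python, from cell import ctrl, solver, telemetry, vision, models gives the robot as it stands. Calls block until the motion is done:
- ctrl.movep(position, orientation): joint-space move of the TCP to a pose.
- ctrl.line_to(position, attitude=None, max_speed=0.15, threshold=None): straight line of the TCP; attitude=None keeps the orientation; max_speed is the mean speed in m/s. With threshold (N) it stops when the force on the tool has changed by that much, and returns True; else False.
- ctrl.movej(angles): joint-space move.
- ctrl.open_jaws() and ctrl.close_gripper(strength=None): open the fingers fully, or close them until they stop; strength is the grip in N (None keeps the last).
- ctrl.wait(seconds).
- solver.inverse_kinematics(position, orientation): joint angles nearest the present ones, or None.
- telemetry.get_obs(): the state.
- vision.grab_frame(name): name is "side" or "top" or "wrist"; returns a dict with "pixels" (400x640x3 uint8, red, green, blue), "intrinsics" (3x3 intrinsics, pixels), "world_from_camera" (4x4, takes a point from camera to world coordinates); the wrist camera has in their place "mount" (4x4, takes a point from camera to tool coordinates, whose origin is the TCP and whose axes are the flange's). Camera axes: x right, y up, looking along -z (the intrinsics and any distortion apply to the point x, -y, -z); pixel columns grow to the right and rows downward; lengths in m; the calibration is good to about 2 mm. A picture is of the moment at which its call begins: read the wrist's pose just before it. There is no depth.
A pose or a line that the arm cannot do raises ctrl.MotionError and nothing moves.
- ctrl.job_done(): hands the job in; it is judged then, once.
Trained networks look in the newest picture that a camera, given by its name, has taken for a name from the list of things; names that differ only in an ending like _2 or _b are one class to them, and where a whole thing is asked for, a point or a joint stands for the part that bears it (a point fixed in the world has none). Each returns a list of dicts, best first, with "confidence" (0 to 1); they miss things now and then, are a little off and sometimes report something else, mostly with a low value. They report only what shows in the picture. A call takes as long as a camera call.
- models.find_in(camera, query): "position" ([x, y, z] in m, in the coordinates of the camera as it stood for that picture, good to about 4 mm: the middle of the surface that is visible of it).
- models.masks_of(camera, query): "mask" (400x640 bool, what is visible of it).
The state is a dict: "clock": time; "q": joint angles; "qd": joint speeds; "joint_torque": joint torques, N m; "ee_pos": TCP position; "eef_rot": TCP orientation; "contact_force": force on the tool from outside, world axes, zero at the start; "wrist_torque": the same for the moment, N m; "opening": finger opening in m; "gripper_force": force on a finger pad.
Only numpy, scipy, OpenCV 4.12 (cv2) and the standard library are available. Lean on these libraries where they do the work, as an engineer would, in place of code of your own. Each camera call takes 0.05 s, during which the arm holds its last target. There are 200 camera calls.

### The job

Loosen both wing thumbscrews of the gearbox cover, one after the other, by turning each counterclockwise until it stops, with the cover still in place. Then lift the cover plate straight off by its wooden grip and lay it flat, grip up, in the middle of the pine board with its long side along the board's long side; do not drop it, let go of it, and leave the screws loosened.

Things in the scene. Friction and masses are not known exactly. Their poses are not given: they have to be found in the camera images.
- screw_left (a joint): Left (+y) wing thumbscrew, captive in the grey gearbox (142 x 248 x 66 mm, fixed to the bench). Turn about the vertical in rad, growing counterclockwise seen from above (loosening): starts tight at 0 to 0.2, stops at 1.3 fully loosened. Light friction (0.05 N m), stays where it is left, does not rise. Tight, its bar lies across the slot in the cover and holds the cover down; at 1.3 (1.1 is enough) the bar lies along the slot and the cover can be lifted over it
- screw_left_grip (a point): Centre of the left screw's brass wing bar, a flat upright bar 44 mm long, 10 mm thick, 24 mm tall (12 mm above and below this point; its underside is 2 mm above the cover's top face). Its own x axis runs along the 44 mm of the bar and turns with it, z is up. This point lies on the turning axis
- screw_right (a joint): Right (-y) wing thumbscrew, same as the left one: turn in rad, growing counterclockwise from above, 0 to 0.2 tight at the start, stops at 1.3 loosened
- screw_right_grip (a point): Centre of the right screw's brass wing bar, same sizes and axes as on the left
- cover: Aluminium cover plate, 124 mm (its x) by 230 mm (its y) by 4 mm thick, about 0.35 kg, on top of the gearbox in a shallow recess (3 mm play all round). Origin: centre of its underside, 62 mm above the bench at the start; z up. Two slots 56 mm (along x) by 26 mm (along y) at y = +88 and -88 mm, through which the screws stand. In its middle stands a dark wooden grip block, 40 mm along y, 12 mm thick along x, from 4 to 36 mm above the origin
- board: Plain pine board lying free of things, fixed to the bench beside the gearbox (to its left or right), 170 mm (its x) by 270 mm (its y) by 18 mm thick. Origin: centre of its underside, on the bench; top face 18 mm higher

How it is judged:
By the outcome, as a careful person would: the job done as asked, in the order asked, and still so for the second after the job is handed in, with the robot touching nothing.
It also fails if it takes over 70 s, if anything falls off the work surface, if the arm or the gripper's body presses on something with over 40 N, if the wrist force passes 120 N, or if a joint passes its speed limit or range.

## Working session

There is one attempt and no reset: what is moved stays moved. The work goes in short steps, each a Python script; the robot and the scene stay as the last script left them, time stands still between calls to the robot, and variables do not carry over. Pictures are saved under pics/ and viewed, at most 10 in all, crops included, and the job is handed in when it is done.

```bash
ls; mkdir -p pics; cat > h.py <<'E'
import numpy as np, cv2
from cell import ctrl, solver, telemetry, vision, models
def shot(cam,fn=None):
    f=vision.grab_frame(cam)
    if fn: cv2.imwrite('pics/'+fn,f['pixels'][:,:,::-1])
    return f
def ray_plane(f,uv,z,T=None):
    T=f['world_from_camera'] if T is None else T
    K=np.array(f['intrinsics']);T=np.array(T)
    uv=np.atleast_2d(np.array(uv,float))
    d=np.c_[uv,np.ones(len(uv))]@np.linalg.inv(K).T
    d=d*[1,-1,-1]; d=d@T[:3,:3].T; o=T[:3,3]
    return o+d*((z-o[2])/d[:,2])[:,None]
def rect(f,mask,z,T=None):
    m=mask.astype(np.uint8)
    c=max(cv2.findContours(m,cv2.RETR_EXTERNAL,cv2.CHAIN_APPROX_NONE)[0],key=cv2.contourArea)[:,0]
    p=ray_plane(f,c,z,T)[:,:2]
    (cx,cy),(w,h),a=cv2.minAreaRect((p*1000).astype(np.float32))
    if w<h: w,h,a=h,w,a+90   # a = direction of long side
    return np.array([cx,cy])/1000,(w,h),(a+90)%180-90
E
python3 - <<'E'
from h import *
print(telemetry.get_obs())
f=shot('top','top1.png'); print({k:v for k,v in f.items() if k!='pixels'})
T=np.array(f['world_from_camera'])
for q,z in [('board',.018),('cover',.066),('screw_left_grip',.092),('screw_right_grip',.092)]:
    for d in models.find_in('top',q)[:3]: print(q,d['confidence'],(T@np.r_[d['position'],1])[:3].round(4))
    for d in models.masks_of('top',q)[:3]: print('  mask',d['confidence'],d['mask'].sum(),rect(f,d['mask'],z))
E
```

```text
pics
{'clock': 0.0, 'q': array([ 1.20506899e+00,  2.64735849e-01,  1.60536088e+00,  4.78752804e-06,
        1.27366212e+00, -3.68780041e-02]), 'qd': array([ 0.00233572,  0.000881  , -0.00197185,  0.00039974, -0.00199928,
        0.00172761]), 'joint_torque': array([-3.43904772e-03, -5.02107525e+01, -3.56875241e+01,  7.27676181e-02,
        2.94010167e-02, -2.14239290e-04]), 'ee_pos': array([0.2177318 , 0.63818556, 0.23740673]), 'eef_rot': array([-3.13942810e+00, -8.44382311e-05,  2.81274183e+00]), 'contact_force': array([-0.60900914, -0.75132102,  0.32043106]), 'wrist_torque': array([ 0.00873515,  0.02872437, -0.00464354]), 'gripper_force': 0.0, 'opening': 0.0882856976774103}
{'intrinsics': array([[443.1695483 ,   0.        , 319.45978267],
       [  0.        , 443.1695483 , 197.70619256],
       [  0.        ,   0.        ,   1.        ]]), 'world_from_camera': array([[-0.02284203,  0.98878805, -0.1475684 ,  0.38571872],
       [-0.99971936, -0.02351863, -0.00284151, -0.0242915 ],
       [-0.00628026,  0.14746208,  0.98904777,  1.20966031],
       [ 0.        ,  0.        ,  0.        ,  1.        ]])}
board 0.75 [0.5091 0.2172 0.0153]
  mask 0.61 6181 (array([0.5119762 , 0.22183755]), (271.34442138671875, 170.87847900390625), 76.42784118652344)
cover 0.89 [ 0.5788 -0.2309  0.0644]
  mask 0.94 3652 (array([ 0.58139246, -0.23267883]), (230.3269805908203, 126.50668334960938), -88.23426258563995)
screw_left_grip 0.66 [ 0.5768 -0.1463  0.0924]
screw_right_grip 0.58 [ 0.585  -0.3192  0.0894]
screw_right_grip 0.16 [ 0.5772 -0.2313  0.0648]
  mask 0.59 90 (array([ 0.58218958, -0.31740283]), (45.16420364379883, 13.792722702026367), -72.8412094116211)
```

```bash
python3 - <<'E'
from h import *
from scipy.spatial.transform import Rotation as R
ctrl.movep([0.58,-0.232,0.36],[np.pi,0,np.radians(92)])
o=telemetry.get_obs(); f=shot('wrist','w1.png')
W=np.eye(4);W[:3,:3]=R.from_euler('xyz',o['eef_rot']).as_matrix();W[:3,3]=o['ee_pos']
T=W@np.array(f['mount']); print(o['clock'],o['ee_pos'],o['eef_rot'],T.round(3))
for q,z in [('cover',.066),('screw_left_grip',.092),('screw_right_grip',.092)]:
    for d in models.find_in('wrist',q)[:2]: print(q,d['confidence'],(T@np.r_[d['position'],1])[:3].round(4))
    for d in models.masks_of('wrist',q)[:2]: print('  mask',d['confidence'],d['mask'].sum(),rect(f,d['mask'],z,T))
E
```

```text
3.7667 [ 0.58025505 -0.23125039  0.35984553] [-3.14142866e+00 -2.92613747e-04  1.60680945e+00] [[ 0.999 -0.035 -0.01   0.579]
 [ 0.036  0.962  0.272 -0.161]
 [ 0.    -0.272  0.962  0.505]
 [ 0.     0.     0.     1.   ]]
cover 0.82 [ 0.5798 -0.2186  0.0622]
  mask 0.8 11966 (array([ 0.57958185, -0.23177658]), (229.8419647216797, 123.93034362792969), -88.35922586917877)
screw_left_grip 0.48 [ 0.5759 -0.1434  0.0877]
  mask 0.68 280 (array([ 0.57755121, -0.14369135]), (44.17579650878906, 11.702770233154297), -66.98177719116211)
  mask 0.55 253 (array([ 0.58330206, -0.31494974]), (49.5894775390625, 12.249117851257324), -68.87077522277832)
screw_right_grip 0.66 [ 0.5811 -0.3086  0.0908]
  mask 0.51 243 (array([ 0.58361182, -0.31534549]), (47.76250076293945, 12.883577346801758), -70.32742500305176)
  mask 0.25 306 (array([ 0.57793481, -0.14316785]), (43.8950309753418, 11.706417083740234), -66.51893424987793)
```

View pics/w1.png

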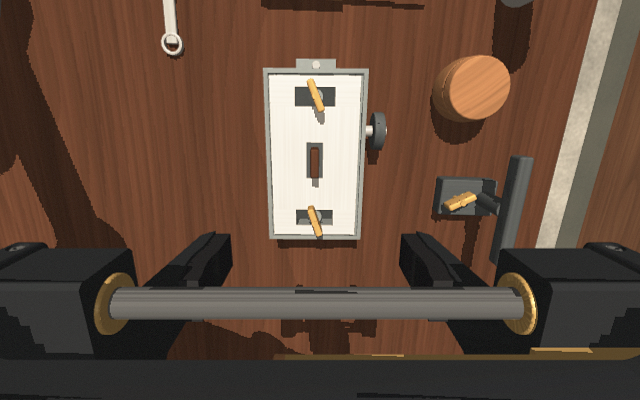

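View pics/top1.png

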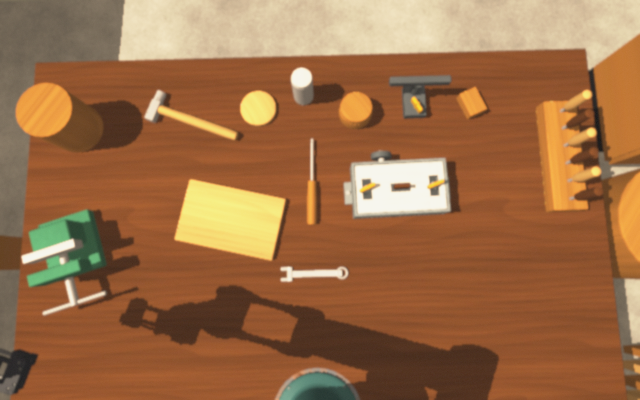

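```bash
cat >> h.py <<'E'
def st(tag=''):
    o=telemetry.get_obs(); print(tag,round(o['clock'],2),o['ee_pos'].round(4),'yaw',np.degrees(o['eef_rot'][2]).round(1),'F',o['contact_force'].round(1),'Mz',o['wrist_torque'].round(2),'op',round(o['opening'],4),'g',round(o['gripper_force'],1)); return o
def D(y): return [np.pi,0,np.radians(y)]
def unscrew(xy,y0,y1,z=.071):
    ctrl.movep([*xy,.14],D(y0)); 
    print('touch',ctrl.line_to([*xy,z],max_speed=.08,threshold=8)); st('down')
    ctrl.close_gripper(20); st('grip')
    p=[*xy,z]
    for y in np.linspace(y0,y1,6)[1:]:
        ctrl.line_to(p,D(y),max_speed=.1); o=st('turn')
        if abs(o['wrist_torque'][2])>1.5: break
    ctrl.open_jaws(); ctrl.line_to([*xy,.16],max_speed=.2); st('up')
E
python3 - <<'E'
from h import *
unscrew([.577,-.1445],111.5,184)
E
```

```text
touch False
down 6.07 [ 0.5775 -0.1446  0.0715] yaw 111.5 F [ 0.  -0.2  0.5] Mz [-0.05  0.01  0.01] op 0.0881 g 0.0
grip 7.22 [ 0.5774 -0.1443  0.071 ] yaw 111.5 F [ 1.1  0.1 -1.1] Mz [ 0.08 -0.24 -0.09] op 0.0099 g 20.0
turn 7.62 [ 0.5776 -0.1442  0.071 ] yaw 125.9 F [ 3.4  1.9 -2. ] Mz [ 0.35 -0.55  0.06] op 0.0098 g 20.0
turn 8.03 [ 0.5778 -0.144   0.071 ] yaw 140.4 F [ 4.8  2.8 -2.9] Mz [ 0.54 -0.71  0.01] op 0.0095 g 20.0
turn 8.43 [ 0.5779 -0.1438  0.071 ] yaw 154.9 F [ 5.8  3.3 -2.5] Mz [ 0.58 -0.82  0.08] op 0.0098 g 20.0
turn 8.82 [ 0.578  -0.1435  0.071 ] yaw 169.4 F [ 5.8  5.2 -3.9] Mz [ 0.79 -0.92  0.06] op 0.0099 g 20.0
turn 9.22 [ 0.5779 -0.1433  0.0711] yaw -176.2 F [ 4.6  4.9 -3.4] Mz [ 0.88 -0.8  -0.38] op 0.01 g 20.0
up 11.03 [ 0.5767 -0.1444  0.1596] yaw -176.0 F [ 0.1 -0.2 -1. ] Mz [ 0.04  0.06 -0.01] op 0.0886 g 0.0
```

```bash
python3 - <<'E'
from h import *
from scipy.spatial.transform import Rotation as R
unscrew([.5833,-.3175],111,185)
ctrl.movep([0.58,-0.232,0.3],D(91.7))
o=st(); f=shot('wrist','w2.png')
W=np.eye(4);W[:3,:3]=R.from_euler('xyz',o['eef_rot']).as_matrix();W[:3,3]=o['ee_pos']
T=W@np.array(f['mount'])
for q,z in [('cover',.066),('screw_left_grip',.092),('screw_right_grip',.092)]:
    for d in models.masks_of('wrist',q)[:2]: print(q,'  mask',d['confidence'],d['mask'].sum(),rect(f,d['mask'],z,T))
E
```

```text
touch False
down 13.01 [ 0.5838 -0.3178  0.0716] yaw 111.0 F [ 0.2 -0.5 -0.2] Mz [-0.06 -0.04 -0.01] op 0.0881 g 0.0
grip 14.17 [ 0.5817 -0.3181  0.0709] yaw 111.0 F [-4.6 -1.9  2.4] Mz [-0.37  0.69  0.02] op 0.0099 g 20.0
turn 14.57 [ 0.5815 -0.3182  0.071 ] yaw 125.8 F [-5.2 -2.7  2.2] Mz [-0.35  0.77  0.1 ] op 0.0099 g 20.0
turn 14.98 [ 0.5813 -0.3184  0.0709] yaw 140.6 F [-6.4 -3.2  2.7] Mz [-0.42  0.95  0.01] op 0.0097 g 20.0
turn 15.39 [ 0.5811 -0.3186  0.0709] yaw 155.4 F [-6.4 -3.7  3.8] Mz [-0.58  1.01  0.05] op 0.0096 g 20.0
turn 15.8 [ 0.5811 -0.3189  0.0709] yaw 170.2 F [-6.9 -3.8  1.9] Mz [-0.71  0.99  0.05] op 0.0098 g 20.0
turn 16.21 [ 0.5812 -0.3191  0.0709] yaw -175.0 F [-6.7 -5.6  1.9] Mz [-0.74  0.96 -0.36] op 0.0102 g 20.0
up 18.01 [ 0.583  -0.3174  0.1597] yaw -175.0 F [-0.5  0.5 -0.3] Mz [ 0.03 -0.01  0.04] op 0.0882 g 0.0
 19.55 [ 0.5796 -0.2319  0.2986] yaw 91.7 F [-0.1 -0.2 -0.1] Mz [-0.09  0.08  0.03] op 0.0879 g 0.0
cover   mask 0.91 16422 (array([ 0.58013812, -0.23115076]), (229.63697814941406, 126.45732879638672), -88.21191704273224)
screw_left_grip   mask 0.84 388 (array([ 0.5775307 , -0.14348973]), (42.75718307495117, 9.33997917175293), 1.7347404956817627)
screw_right_grip   mask 0.96 461 (array([ 0.58330255, -0.31355603]), (42.56793975830078, 20.173736572265625), 1.784993290901184)
```

View pics/w2.png

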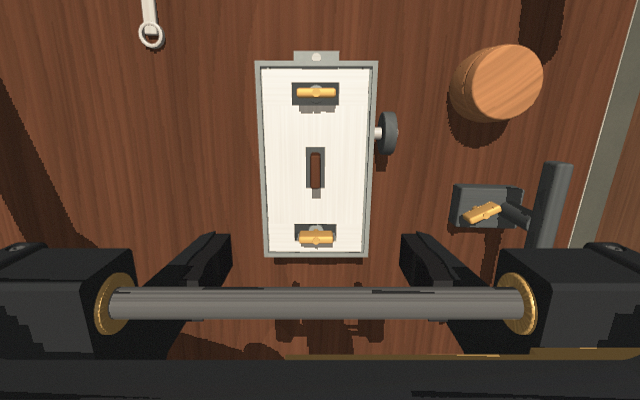

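```bash
python3 - <<'E'
from h import *
xy=[.580,-.2317]
ctrl.movep([*xy,.13],D(91.7))
print(ctrl.line_to([*xy,.0705],max_speed=.08,threshold=8)); st('down')
ctrl.close_gripper(40); st('grip')
print(ctrl.line_to([*xy,.12],max_speed=.04,threshold=15)); st('lift')
f=shot('side','s1.png')
E
```

```text
False
down 21.36 [ 0.5803 -0.2318  0.0707] yaw 91.7 F [ 0.8 -0.2  0.3] Mz [-0.04  0.05 -0.  ] op 0.088 g 0.0
grip 22.49 [ 0.5797 -0.2317  0.0704] yaw 91.7 F [-1.4 -0.2  1. ] Mz [-0.1   0.23  0.04] op 0.0115 g 40.0
False
lift 23.88 [ 0.5797 -0.2316  0.1196] yaw 91.7 F [-0.5  0.2 -3.3] Mz [-0.08  0.07  0.06] op 0.0117 g 40.0
```

View pics/s1.png

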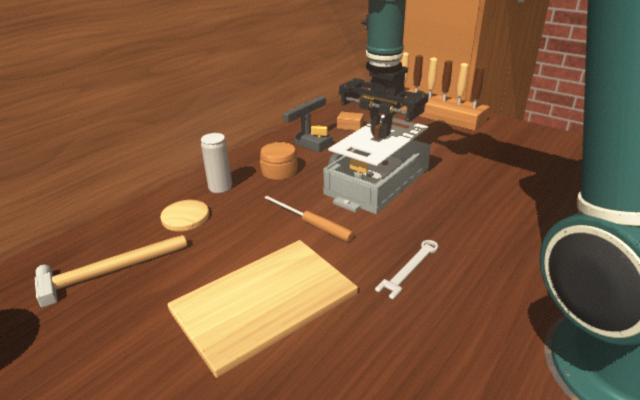

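```bash
python3 - <<'E'
from h import *
f=shot('side')
for d in models.masks_of('side','board')[:1]: print(d['confidence'],rect(f,d['mask'],.018))
ctrl.line_to([.580,-.2317,.2],max_speed=.15)
xy=[.512,.221]
ctrl.movep([*xy,.16],D(76.4)); st('over')
ctrl.line_to([*xy,.045],max_speed=.1)
ctrl.wait(.3); st('pre')
print(ctrl.line_to([*xy,.024],max_speed=.02,threshold=3)); st('contact')
E
```

```text
0.8 (array([0.50616354, 0.22838307]), (275.34783935546875, 183.78762817382812), 77.17205810546875)
over 26.4 [0.5125 0.2203 0.16  ] yaw 76.4 F [-0.3  0.9 -3.7] Mz [-0.09  0.03 -0.01] op 0.0117 g 40.0
pre 28.0 [0.5123 0.2211 0.0454] yaw 76.4 F [ 0.3  1.  -2.9] Mz [-0.06  0.13 -0.01] op 0.0114 g 40.0
True
contact 28.86 [0.5118 0.2209 0.0264] yaw 76.4 F [-0.7 -0.2  5.1] Mz [-0.07  0.1   0.04] op 0.0115 g 40.0
```

Contact is at exactly the expected height (0.0264). Release, retreat and check.

```bash
python3 - <<'E'
from h import *
from scipy.spatial.transform import Rotation as R
ctrl.open_jaws(); ctrl.line_to([.512,.221,.15],max_speed=.1)
ctrl.movep([.512,.221,.36],D(76.4)); o=st('up')
def rep(cam,f,T,qs):
    for q,z in qs:
        for d in models.masks_of(cam,q)[:2]: print(cam,q,d['confidence'],d['mask'].sum(),rect(f,d['mask'],z,T))
f=shot('wrist','w3.png')
W=np.eye(4);W[:3,:3]=R.from_euler('xyz',o['eef_rot']).as_matrix();W[:3,3]=o['ee_pos']
rep('wrist',f,W@np.array(f['mount']),[('cover',.022),('board',.018)])
ctrl.movej([0.05,0.2,1.5,0,1.3,0]); st()
f=shot('top','top2.png'); rep('top',f,None,[('cover',.022),('board',.018),('screw_left_grip',.092),('screw_right_grip',.092)])
E
```

```text
up 32.3 [0.5113 0.2207 0.3579] yaw 76.4 F [-0.6  1.1  0.5] Mz [-0.07  0.08 -0.05] op 0.088 g 0.0
wrist cover 0.59 10520 (array([0.51297577, 0.22085901]), (232.3662567138672, 125.73468780517578), 76.82263946533203)
wrist board 0.94 7587 (array([0.51245123, 0.22540045]), (269.73931884765625, 169.81039428710938), 76.77821350097656)
 33.44 [0.7084 0.0611 0.3418] yaw 92.9 F [-1.2 -0.5 -0.1] Mz [-0.08  0.16  0.  ] op 0.0884 g 0.0
top cover 0.85 774 (array([0.53064386, 0.29127469]), (124.51318359375, 82.17816162109375), -12.914863586425781)
top board 0.84 971 (array([0.53025269, 0.29999951]), (169.05841064453125, 109.20382690429688), -12.773971557617188)
top screw_left_grip 0.72 90 (array([ 0.58096191, -0.31793814]), (41.70398712158203, 14.530611991882324), 2.16858172416687)
top screw_right_grip 0.56 99 (array([ 0.582242 , -0.3173858]), (44.206783294677734, 15.314702033996582), -3.4502029418945312)
```

View pics/w3.png

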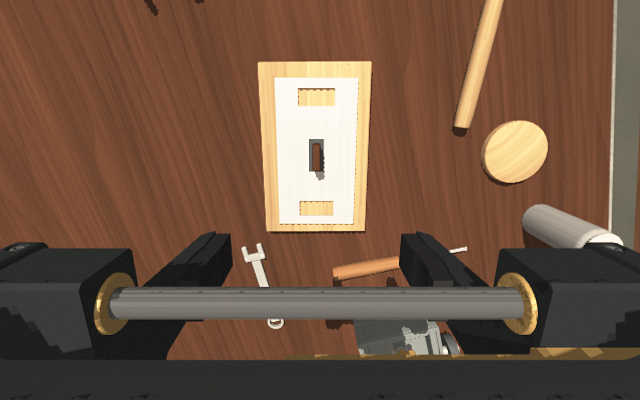

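View pics/top2.png

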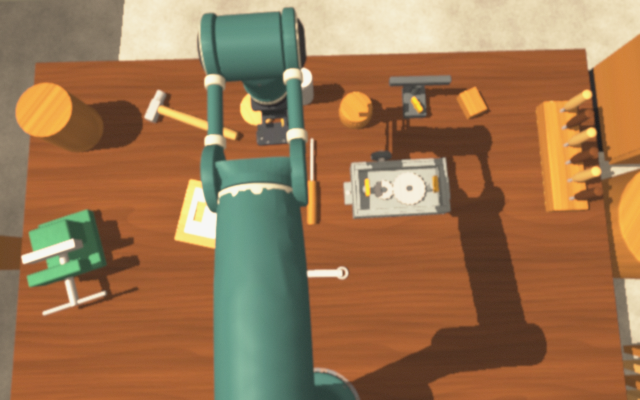

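```bash
python3 -c "
from h import *
print(ctrl.job_done())"
```

```text
the job is handed in; nothing more can be done
None
```

I turned both thumbscrews counterclockwise to their stops, lifted the cover straight off, laid it flat and grip up on the pine board (about 4 mm off centre, long sides aligned), and handed the job in at about 33 s; I have not seen the verdict.

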